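# Shelve the returned files in their order

## Task

Move the four files from the wire returns rack into the empty blue shelf rack, one to a bay, so that they stand in the same order from left to right as they do now. Carry them one at a time straight across and set each one down, not dropped, on the floor of its bay: upright, square in the bay, spine to the front and level with the rack's front edge. Put no file down anywhere else on the way, topple none, and leave the date stamp, glue stick, ink bottle and bookend where they are.

Things in the scene. Friction and masses are not known exactly. Their poses are not given: they have to be found in the camera images.
- returns: Returns rack, full at the start: dark steel tray with 5 bright wire loops as dividers; left or right of the other. 4 open-topped bays, 68 mm clear, centres at y = +111, +37, -37, -111 mm. Bay floors 8 mm, divider tops 98 mm above the desk. 140 mm deep, 300 long, fixed. Origin on the desk under its centre; x front (robot side) to back, front edge x = -70 mm; y to the robot's left, within 0.2 rad.
- shelf_rack: Empty shelf rack, blue sheet steel: 5 plate dividers, back panel (inner face x = 67, 110 high). 4 open-topped bays, 68 mm clear, centres at y = +111, +37, -37, -111 mm. Bay floors 8 mm, divider tops 98 mm above the desk. 140 mm deep, 300 long, fixed. Origin on the desk under its centre; x front (robot side) to back, front edge x = -70 mm; y to the robot's left, within 0.2 rad.
- lever_file: Navy lever arch file, metal finger ring on the spine, cream sheets seen from above. 44 mm thick (y), 132 deep (x), 168 high; 520 g +-30%; rigid. Origin: foot of the spine, mid-thickness; it runs from x = 0 (spine) to +132 mm. Starts upright in any returns bay, spine to the front edge; 25 mm free between neighbours' sides. Grip across the thickness near the top, above the dividers.
- ring_binder: Black ring binder, rounded spine, few sheets in it. 36 mm thick (y), 128 deep (x), 160 high; 340 g +-30%; rigid. Origin: foot of the spine, mid-thickness; it runs from x = 0 (spine) to +128 mm. Starts upright in any returns bay, spine to the front edge; 25 mm free between neighbours' sides. Grip across the thickness near the top, above the dividers.
- slipcase: Grey-board slipcase of booklets, flat closed top with a paper label. 40 mm thick (y), 118 deep (x), 150 high; 380 g +-30%; rigid. Origin: foot of the spine, mid-thickness; it runs from x = 0 (spine) to +118 mm. Starts upright in any returns bay, spine to the front edge; 25 mm free between neighbours' sides. Grip across the thickness near the top, above the dividers.
- register: Bound register, dark red-brown boards, black corners, cream page block. 32 mm thick (y), 124 deep (x), 172 high; 410 g +-30%; rigid. Origin: foot of the spine, mid-thickness; it runs from x = 0 (spine) to +124 mm. Starts upright in any returns bay, spine to the front edge; 25 mm free between neighbours' sides. Grip across the thickness near the top, above the dividers.
- date_stamp: Date stamp with a turned wooden knob, 83 mm high, 30 mm across; stands on the desk between the two racks. Origin: centre of its underside. Not to be disturbed.
- glue_stick: White glue stick standing on end, 26 mm across, 88 mm high, behind the racks. Origin: centre of its underside. Not to be disturbed.
- ink_bottle: Small round ink bottle with a black cap, 40 mm across, 58 mm high, behind the racks on the left. Origin: centre of its underside. Not to be disturbed.
- bookend: Black steel L-shaped bookend, foot 110 x 100 mm, upright plate 130 mm high along its -y edge, behind the racks on the right. Origin: centre of its underside. Not to be disturbed.

How it is judged:
By the outcome, as a careful person would: the job done as asked, in the order asked, and still so for the second after the job is handed in, with the robot touching nothing.
It also fails if it takes over 112 s, if anything falls off the work surface, if the arm or the gripper's body presses on something with over 40 N, if the wrist force passes 120 N, or if a joint passes its speed limit or range.

## Robot

A 7-joint arm with a two-finger parallel gripper is mounted at the origin on the work surface. World frame = base frame: x ahead of the robot, y to its left, z up, the work surface at z = 0. Lengths are in mm, angles in rad, forces in N, time in s.
With the tool pointing down it reaches from about 400 to 900 mm from the base axis. Payload 5.6 kg.
Tool frame: the origin (TCP) lies at the very end of the fingers, on their centre line; the grasp point (between the pads) lies pinch_z behind it (pinch_z is the distance from the TCP to the grasp point, in mm); z points along the fingers, y is the line along which they close (so a half turn about z gives the same grasp; the last joint's range is limited). The gripper opens to 92 mm and grips with 3 to 60 N. Pads are 20 mm wide; open, the fingers measure 128 mm over their backs; the gripper's body (75 mm by 189 mm) begins 69 mm behind the grasp point.
Start: joints at [-1.163, 0.468, -0.012, 1.603, 0.006, 1.071, -0.056], TCP at [283.236, 585.053, 214.592] pointing down, gripper open.
Joint ranges: [-2.53, 2.53], [-0.31, 2.02], [-1.57, 1.55], [0.28, 2.44], [-1.29, 4.43], [0.15, 1.84], [-2.92, 2.92]. Speed limits (rad/s): [2.57, 2.57, 3.14, 3.14, 3.14, 3.14, 3.14].

## Interface

Orientations are given as [roll, pitch, yaw] about the fixed x, y, z axes, in that order (R = Rz(yaw) Ry(pitch) Rx(roll)).
In Python, from station import reach, line_to, goto_joints, release, gripper_close, pause, ik, read_state, grab_frame, camera_params, MotionError, hand_in, pinch_z gives the robot as it stands. Calls block until the motion is done:
- reach(position, orientation): joint-space move of the TCP to a pose.
- line_to(position, orientation=None, rate=150, until_force=None): straight line of the TCP; orientation=None keeps the orientation; rate is the mean speed in mm/s. With until_force (N) it stops when the force on the tool has changed by that much, and returns True; else False.
- goto_joints(angles): joint-space move.
- release() and gripper_close(f_grip=None): open the fingers fully, or close them until they stop; f_grip is the grip in N (None keeps the last).
- pause(seconds).
- ik(position, orientation): joint angles nearest the present ones, or None.
- read_state(): the state.
- grab_frame(name): name is "scene" or "top"; returns the picture (400x640x3 uint8, red, green, blue); there is no depth.
- camera_params(name): a dict with "mtx" (3x3 intrinsics, pixels), "extrinsics" (4x4, takes a point from camera to world coordinates). Camera axes: x right, y down, z forward; pixel columns grow to the right and rows downward; lengths in mm; the calibration is good to about 2 mm. A picture is of the moment at which its call begins. camera_params takes no time and is no camera call.
A pose or a line that the arm cannot do raises MotionError and nothing moves.
- hand_in(): hands the job in; it is judged then, once.
The state is a dict: "clock": time; "joint_positions": joint angles; "joint_vel": joint speeds; "effort": joint torques, N m; "tcp_pos": TCP position; "ee_rot": TCP orientation; "force": force on the tool from outside, world axes, zero at the start; "moment": the same for the moment, N m; "opening": finger opening in mm; "grip_force": force on a finger pad.
Only numpy, scipy, OpenCV 4.12 (cv2) and the standard library are available. Lean on these libraries where they do the work, as an engineer would, in place of code of your own. Each camera call takes 0.05 s, during which the arm holds its last target. There are 200 camera calls.

## Working session

There is one attempt and no reset: what is moved stays moved. The work goes in short steps, each a Python script; the robot and the scene stay as the last script left them, time stands still between calls to the robot, and variables do not carry over. Pictures are saved under pics/ and viewed, at most 14 in all, crops included, and the job is handed in when it is done.

```bash
mkdir -p pics; ls
python3 - <<'E'
from station import *
import cv2,numpy as np
np.set_printoptions(suppress=True,precision=3)
print(pinch_z)
for n in("scene","top"):
    im=grab_frame(n); cv2.imwrite(f"pics/{n}0.png",im[:,:,::-1]); p=camera_params(n); print(n,np.array(p["mtx"]),np.array(p["extrinsics"]))
print(read_state())
E
```

```text
pics
18.700000000000003
scene [[396.494   0.    324.639]
 [  0.    396.494 195.228]
 [  0.      0.      1.   ]] [[   0.941    0.247   -0.232  791.126]
 [   0.338   -0.709    0.619 -547.566]
 [  -0.012   -0.661   -0.751  671.974]
 [   0.       0.       0.       1.   ]]
top [[385.583   0.    321.642]
 [  0.    385.583 199.981]
 [  0.      0.      1.   ]] [[  -0.121   -0.971    0.206  372.468]
 [  -0.993    0.118   -0.024   -3.496]
 [  -0.001   -0.207   -0.978 1101.409]
 [   0.       0.       0.       1.   ]]
{'clock': 0.1, 'joint_positions': array([-1.163,  0.468, -0.012,  1.604,  0.006,  1.071, -0.056]), 'joint_vel': array([ 0.001, -0.004,  0.001, -0.003, -0.   ,  0.001,  0.001]), 'effort': array([  0.002, -52.165,  -0.012, -24.436,  -0.057,   0.014,   0.   ]), 'tcp_pos': array([283.018, 584.572, 213.741]), 'ee_rot': array([-3.14 ,  0.   ,  2.691]), 'force': array([ 0.314, -0.219, -0.012]), 'moment': array([-0.028, -0.013,  0.009]), 'grip_force': 0.0, 'opening': 91.64537685958643}
```

View pics/scene0.png

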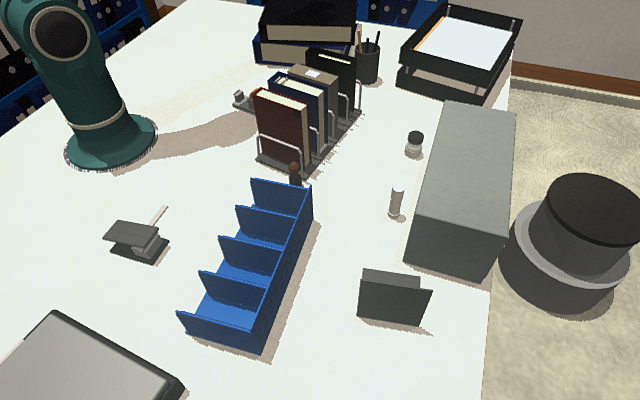

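View pics/top0.png

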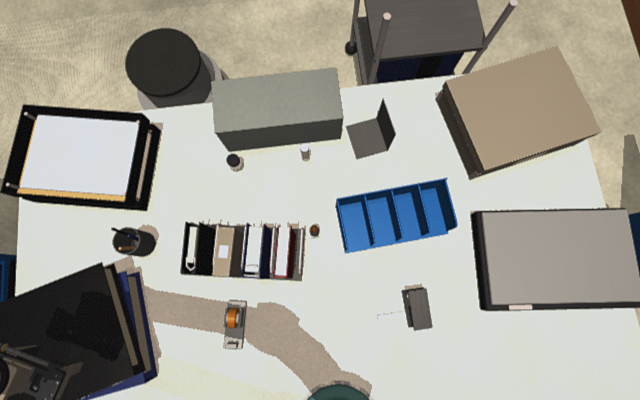

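The scene shows the blue shelf rack nearest the scene camera. In the top view the returns rack is at about (182–305, 222–280) px. From the left it holds the binder, slipcase, lever file and register. The shelf is at about (335–457, 178–252) px, and the stamp is at (314, 230).

Run:
```python
import cv2
t=cv2.imread("pics/top0.png")
cv2.imwrite("pics/c1.png",cv2.resize(t[210:290,170:325],None,fx=5,fy=5,interpolation=cv2.INTER_CUBIC))
cv2.imwrite("pics/c2.png",cv2.resize(t[170:260,330:462],None,fx=6,fy=6,interpolation=cv2.INTER_CUBIC))
```

```text
(no output)
```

View pics/c1.png

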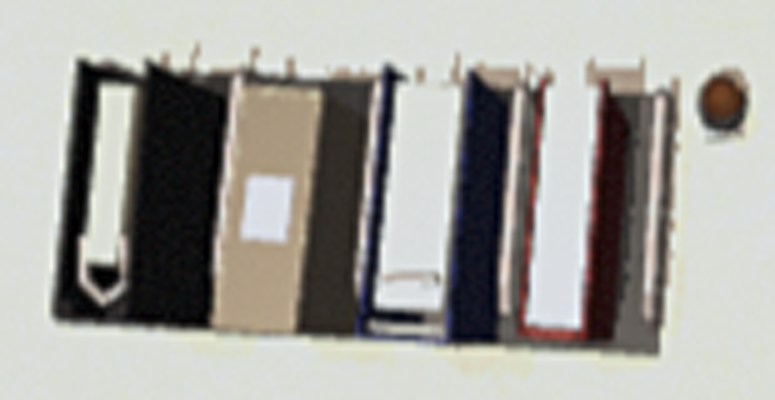

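View pics/c2.png

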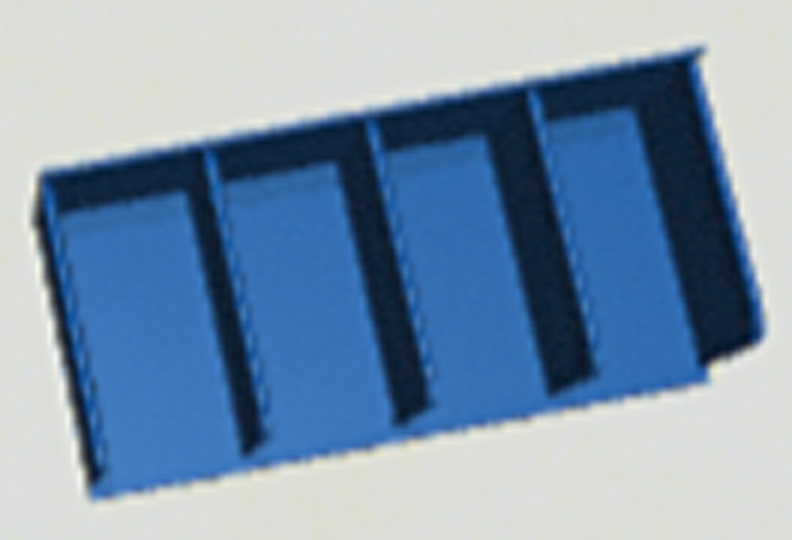

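The crops show all the file tops and the shelf edges clearly: back rim from (45,172) to (705,47), floor front edge from (92,497) to (707,380) in c2. I'll cast those corners onto planes at known heights and refine with the scene view if they don't fit.

```bash
cat > h.py <<'E'
import numpy as np
from scipy.optimize import least_squares
from station import camera_params
np.set_printoptions(suppress=True,precision=3)
def cast(uv,z,cam="top"):
    p=camera_params(cam); E=np.array(p["extrinsics"])
    d=E[:3,:3]@np.linalg.solve(np.array(p["mtx"]),[*uv,1]); o=E[:3,3]
    return o+d*(z-o[2])/d[2]
def c1(u,v): return ((u+.5)/5-.5+170,(v+.5)/5-.5+210)
def c2(u,v): return ((u+.5)/6-.5+330,(v+.5)/6-.5+170)
def R(a): return np.array([[np.cos(a),-np.sin(a)],[np.sin(a),np.cos(a)]])
def fit(loc,w):
    loc=np.array(loc,float);w=np.array(w)
    r=least_squares(lambda q:((R(q[2])@loc.T).T+q[:2]-w).ravel(),[*w.mean(0),0])
    return r.x,r.fun.reshape(-1,2)
E
python3 - <<'E'
from h import *
S=[((70,150,110),(45,172)),((70,-150,110),(705,47)),((-70,150,8),(92,497)),((-70,-150,8),(707,380)),
((-70,-147,98),(762,338)),((-70,-74,98),(597,376)),((-70,0,98),(431,405)),((-70,74,98),(264,438))]
print("shelf",*fit([s[0][:2] for s in S],[cast(c2(*s[1]),s[0][2])[:2] for s in S]))
w=[cast(c1(*u),8)[:2] for u in((55,322),(660,352))]
print("tray front",w,np.linalg.norm(w[0]-w[1]))
F=dict(binder=(128,36,168,[(80,65),(150,65),(130,318),(58,316)]),slip=(118,40,158,[(240,80),(322,88),(297,330),(213,328)]),
lever=(132,44,176,[(385,68),(472,70),(447,339),(359,338)]),register=(124,32,180,[(540,79),(607,82),(586,337),(520,333)]))
for n,(d,t,z,p) in F.items():
    q,r=fit([(d,t/2),(d,-t/2),(0,-t/2),(0,t/2)],[cast(c1(*u),z)[:2] for u in p]); print(n,q,r.ravel())
E
```

```text
shelf [ 526.21  -219.538    0.069] [[ 5.247  3.299]
 [ 4.947  1.733]
 [ 1.668  2.175]
 [ 2.78  -0.243]
 [-5.141 -0.428]
 [-2.409 -2.099]
 [-3.714 -2.073]
 [-3.377 -2.364]]
tray front [array([440.41 , 385.591]), array([383.494,  52.639])] 337.7809136530919
binder [427.162 310.576  -0.134] [ 3.751  0.378  3.07  -1.303 -3.282 -0.38  -3.538  1.305]
slip [416.578 236.906  -0.175] [-1.324 -0.222  0.552  0.273 -0.198  0.289  0.97  -0.339]
lever [400.678 163.52   -0.175] [ 2.688  0.705  1.095 -0.853 -2.992 -1.042 -0.79   1.189]
register [393.83   93.047  -0.18 ] [ 1.929 -0.495  1.542 -0.077 -1.821 -0.184 -1.649  0.756]
```

Run:
```python
import cv2
t=cv2.imread("pics/scene0.png")
cv2.imwrite("pics/c3.png",cv2.resize(t[170:355,170:320],None,fx=3.2,fy=3.2,interpolation=cv2.INTER_CUBIC))
cv2.imwrite("pics/c4.png",cv2.resize(t[45:190,225:370],None,fx=4,fy=4,interpolation=cv2.INTER_CUBIC))
```

```text
(no output)
```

View pics/c3.png

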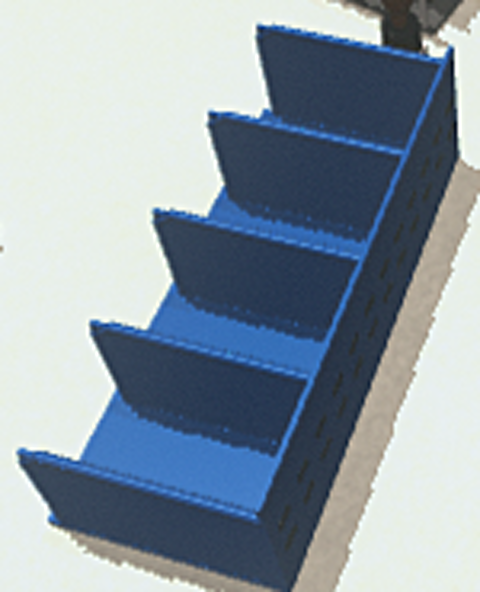

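View pics/c4.png

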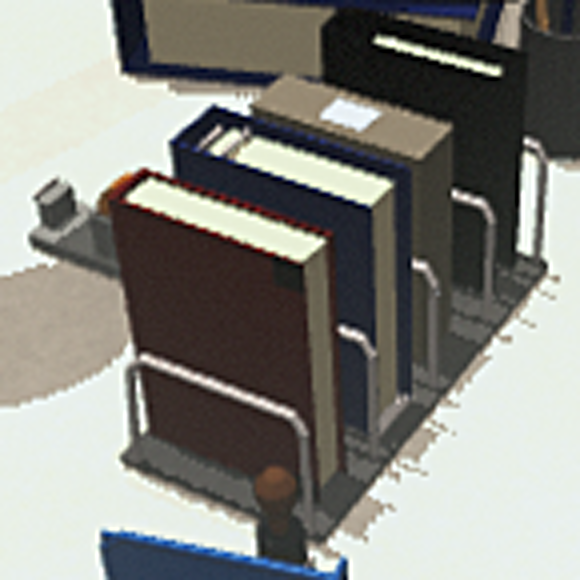

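The scene crop c3 shows the shelf divider front tops at (20,452), (93,323), (155,212), (210,114) and (259,27). In c4 the top quads of the register, lever file and slipcase are clear, and the binder is partly hidden.

```bash
cat >> h.py <<'E'
def c3(u,v): return ((u+.5)/3.2-.5+170,(v+.5)/3.2-.5+170)
def c4(u,v): return ((u+.5)/4-.5+225,(v+.5)/4-.5+45)
E
python3 - <<'E'
from h import *
S=[((70,150,110),(45,172)),((70,-150,110),(705,47)),((-70,150,8),(92,497)),((-70,-150,8),(707,380)),
((-70,-147,98),(762,338)),((-70,-74,98),(597,376)),((-70,0,98),(431,405)),((-70,74,98),(264,438))]
T=[((-70,-148,98),(20,452)),((-70,-74,98),(93,323)),((-70,0,98),(155,212)),((-70,74,98),(210,114)),((-70,148,98),(259,27)),
((70,-150,110),(262,518)),((70,150,110),(452,49)),((-70,-150,0),(52,521))]
A=[cast(c2(*s[1]),s[0][2])[:2] for s in S]; B=[cast(c3(*s[1]),s[0][2],"scene")[:2] for s in T]
print("scene",*fit([s[0][:2] for s in T],B)); 
print("both",*fit([s[0][:2] for s in S+T],A+B))
F=dict(slip=(118,40,158,[(418,158),(453,126),(285,76),(252,106)]),
lever=(132,44,176,[(375,207),(410,172),(210,107),(173,146)]),register=(124,32,180,[(305,262),(332,235),(148,170),(113,203)]))
for n,(d,t,z,p) in F.items():
    q,r=fit([(d,-t/2),(d,t/2),(0,t/2),(0,-t/2)],[cast(c4(*u),z,"scene")[:2] for u in p]); print(n,q,r.ravel())
print("tray",[cast(c4(*u),8,"scene")[:2] for u in((124,458),(325,542),(547,268))])
E
```

```text
scene [ 532.803 -221.772    0.06 ] [[-5.792 -0.487]
 [-5.478 -0.137]
 [-4.779  1.017]
 [-4.188  1.588]
 [-3.673  1.727]
 [ 5.223  0.088]
 [10.071  0.182]
 [ 8.617 -3.979]]
both [ 529.505 -220.653    0.065] [[ 9.169  1.94 ]
 [ 7.652  0.293]
 [ 5.552  1.385]
 [ 5.447 -1.115]
 [-2.462 -1.298]
 [ 0.566 -2.95 ]
 [-0.438 -2.904]
 [ 0.199 -3.175]
 [-8.455  0.379]
 [-8.45   0.709]
 [-8.059  1.844]
 [-7.776  2.396]
 [-7.57   2.515]
 [ 2.532  1.537]
 [ 6.13   1.554]
 [ 5.962 -3.112]]
slip [416.705 238.03   -0.174] [ 2.162 -1.063  0.638  0.409 -0.822  1.259 -1.978 -0.605]
lever [403.745 161.482  -0.16 ] [ 0.405 -3.118  0.679  3.467  1.432 -0.15  -2.516 -0.2  ]
register [397.895  92.167  -0.159] [ 2.7   -3.246  3.144  2.409 -2.492 -0.781 -3.352  1.619]
tray [array([387.881,  54.901]), array([529.39 ,  29.468]), array([577.903, 319.694])]
```

Run:
```python
from h import *
S=[((70,150,110),(45,172)),((70,-150,110),(705,47)),((-70,150,8),(92,497)),((-70,-150,8),(707,380)),
((-70,-147,98),(762,338)),((-70,-74,98),(597,376)),((-70,0,98),(431,405)),((-70,74,98),(264,438))]
T=[((-70,-148,98),(20,452)),((-70,-74,98),(93,323)),((-70,0,98),(155,212)),((-70,74,98),(210,114)),((-70,148,98),(259,27)),
((70,-150,110),(262,518)),((70,150,110),(452,49)),((-70,-150,0),(52,521))]
def go(P):
    L=np.array([p[0] for p in P],float); w=np.array([p[1] for p in P])
    def f(q):
        l=L[:,:2].copy(); l[L[:,2]==98,0]+=q[3]
        return ((R(q[2])@l.T).T+q[:2]-w).ravel()
    r=least_squares(f,[529,-220,.06,0]); print(r.x); print(r.fun.reshape(-1,2).T)
A=[(s[0],cast(c2(*s[1]),s[0][2])[:2]) for s in S]; B=[(s[0],cast(c3(*s[1]),s[0][2],"scene")[:2]) for s in T]
go(A);go(B);go(A+B)
```

```text
[ 522.46  -219.907    0.065    7.662]
[[ 2.043  0.684 -1.569 -1.516 -1.781  1.209  0.166  0.764]
 [ 2.719  1.082  2.089 -0.4   -0.085 -1.739 -1.696 -1.969]]
[ 524.534 -222.057    0.068   12.991]
[[ 0.119 -0.158 -0.051 -0.051 -0.128 -1.882  0.567  1.584]
 [-0.367 -0.056  1.061  1.594  1.694  0.44   0.38  -4.746]]
[ 523.426 -221.025    0.065   10.801]
[[ 2.977  1.681 -0.633 -0.518  2.35   5.324  4.265  4.848 -3.643 -3.691
  -3.355 -3.127 -2.975 -3.439 -0.062 -0.002]
 [ 1.613 -0.02   0.954 -1.531 -1.009 -2.665 -2.622 -2.897  0.668  0.994
   2.126  2.674  2.79   1.224  1.226 -3.529]]
```

```bash
cat > m.py <<'E'
from h import *
from station import *
PI=np.pi
SH=np.array([523.4,-221.0,0.065]); RY=-0.172
FILES={ # foot of spine x,y in returns; thickness, height; bay y; placing offset y; approach shift y; tip depth below top
"register":((396.0,92.6),32,172,-111,-8,-18,36),
"binder":((428.5,311.0),36,160,111,8,13,34),
"slip":((416.7,237.5),40,150,37,-4,13,34),
"lever":((402.2,162.5),44,168,-37,2,0,14)}
GX=62
def ori(a): return [PI,0,(a+PI+PI)%(2*PI)-PI]
def at(p,a,x,y): return R(a)@[x,y]+np.array(p)
def st(msg=""):
    s=read_state(); print(msg,"t%.1f"%s["clock"],s["tcp_pos"],s["ee_rot"],"F",s["force"],"open %.1f grip %.1f"%(s["opening"],s["grip_force"])); return s
def shot(n):
    import cv2
    for c in("scene","top"): cv2.imwrite(f"pics/{c}_{n}.png",grab_frame(c)[:,:,::-1])
def pick(n,up=345):
    p,t,h,_,_,s,d=FILES[n]; z=8+h-d; o=ori(RY)
    a=at(p,RY,GX,s); reach([*a,235],o); line_to([*a,z],rate=120)
    gripper_close(40); st("gripped")
    b=at(p,RY,GX,s*.4); line_to([*b,z+1],rate=60); line_to([*b,up],rate=200); return st("lifted")
def place(n,dx=0,up=345):
    p,t,h,by,off,s,d=FILES[n]; z=8+h-d; o=ori(SH[2])
    a=at(SH[:2],SH[2],-70+GX+dx,by+off)
    line_to([*a,up],o,rate=250); line_to([*a,z+12],rate=200); st("above")
    print("touch",line_to([*a,z-5],rate=25,until_force=6)); st("down")
def leave(up=290):
    release(); s=st("released"); q=s["tcp_pos"]; line_to([q[0],q[1],up],rate=200)
E
python3 - <<'E'
from m import *
for n,v in FILES.items():
    p=v[0];print(n,ik([*at(p,RY,GX,v[5]),345],ori(RY)),ik([*at(SH[:2],SH[2],-70+GX,v[3]+v[4]),345],ori(SH[2])))
pick("register"); shot("r1")
import cv2
t=cv2.imread("pics/scene_r1.png"); cv2.imwrite("pics/c5.png",cv2.resize(t[0:200,180:430],None,fx=2.8,fy=2.8,interpolation=cv2.INTER_CUBIC))
E
```

```text
register [-0.551  0.001  0.341  1.897 -0.     1.244  1.189] [-0.296  0.554  1.245  1.561 -0.53   1.41   2.626]
binder [-0.66   0.25   0.043  1.612 -0.011  1.28   0.784] [-0.445  0.125  0.65   1.79  -0.08   1.252  1.861]
slip [-0.607  0.162  0.093  1.722 -0.016  1.259  0.889] [-0.416  0.212  0.843  1.735 -0.166  1.268  2.101]
lever [-0.565  0.066  0.191  1.831 -0.013  1.246  1.028] [-0.358  0.321  0.979  1.668 -0.275  1.3    2.307]
gripped t3.9 [454.202  64.767 144.113] [3.141 0.    2.97 ] F [-0.579  1.9   -0.195] open 34.1 grip 38.6
lifted t5.4 [455.004  74.516 343.627] [-3.14  -0.002  2.969] F [-0.353  0.723 -3.254] open 31.8 grip 39.8
```

View pics/c5.png

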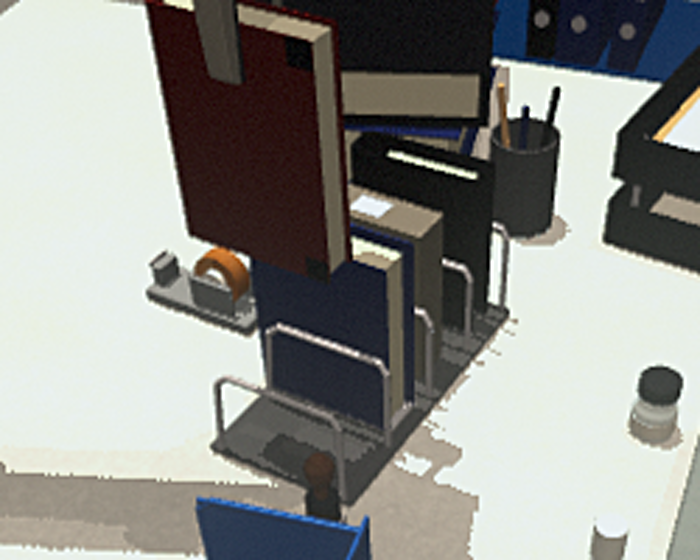

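The register hangs upright and flush in the grip (31.8 mm opening). Its bottom front corner is at (187,235) in this crop, and the lever file and the other two haven't moved. Next: check its spine offset, then place it.

Run:
```python
from m import *
s=read_state(); tcp=s["tcp_pos"][:2]
for uv,z in(((187,235),207.6),((330,275),207.6),((148,3),379.6)):
    w=cast(((uv[0]+.5)/2.8-.5+180,(uv[1]+.5)/2.8-.5),z,"scene")[:2]; print((R(RY).T@(w-tcp)))
place("register"); leave(); shot("r2")
import cv2
t=cv2.imread("pics/scene_r2.png"); u=cv2.imread("pics/top_r2.png")
f=lambda i:cv2.resize(i,None,fx=2.5,fy=2.5,interpolation=cv2.INTER_CUBIC)
cv2.imwrite("pics/c6.png",np.hstack([f(t[160:360,165:325]),f(u[80:280,335:475])]))
```

```text
[-64.896 -12.539]
[55.615 -4.283]
[-55.816 -19.268]
above t8.4 [ 523.912 -340.825  157.297] [-3.14   0.002 -3.076] F [-0.348 -0.096 -2.904] open 32.2 grip 39.8
touch True
down t8.9 [ 523.371 -339.67   145.002] [ 3.14   0.    -3.076] F [-0.067  1.976  4.587] open 31.9 grip 39.9
released t9.9 [ 522.473 -339.456  143.827] [ 3.14  -0.002 -3.077] F [ 0.164  0.316 -0.272] open 91.8 grip 0.0
```

View pics/c6.png

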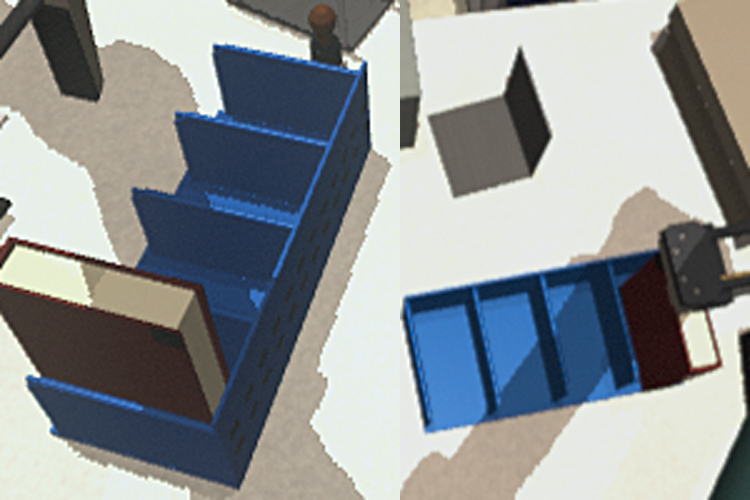

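The register stands in the right-hand bay. In the top half of c6 its front foot corner is at about (642,390), on the shelf's front-edge line that runs from (427,432) to (630,392). I'll measure it against that line.

Run:
```python
from m import *
g=lambda u,v:((u-400+.5)/2.5-.5+335,(v+.5)/2.5-.5+80)
L=lambda w:R(SH[2]).T@(w[:2]-SH[:2])
for n,uv,z in(("floor L",(427,432),8),("floor R",(630,393),8),("foot",(642,390),8),("topf",(692,375),180),("topf-y",(720,367),180)): print(n,L(cast(g(*uv),z)))
k=lambda u,v:((u+.5)/2.5-.5+165,(v+.5)/2.5-.5+160)
for n,uv in(("back-y",(180,332)),("back+y",(203,288)),("front+y",(10,238))): print(n,L(cast(k(*uv),180,"scene")))
import cv2
t=cv2.imread("pics/scene_r2.png"); cv2.imwrite("pics/c7.png",cv2.resize(t[235:365,130:280],None,fx=4.5,fy=4.5,interpolation=cv2.INTER_CUBIC))
```

```text
floor L [-69.987 147.388]
floor R [-69.456 -87.909]
foot [ -68.655 -102.13 ]
topf [ -74.162 -101.087]
topf-y [ -71.632 -129.522]
back-y [  53.965 -130.35 ]
back+y [  55.123 -101.812]
front+y [ -67.674 -101.736]
```

View pics/c7.png

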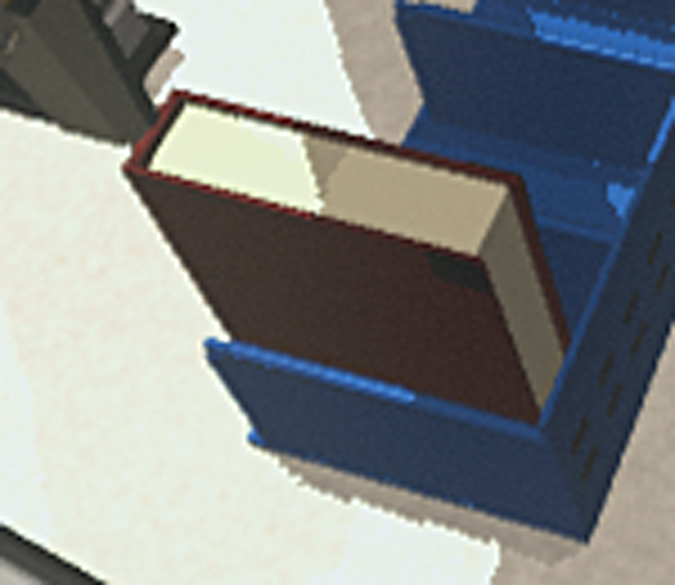

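The register is level with the front edge: its spine measures about −70 mm and it stands upright. Next are the binder and the slipcase.

```bash
sed -i 's/-37,2,0,14/-37,4,0,14/' m.py
python3 - <<'E'
from m import *
q=read_state()["tcp_pos"]; line_to([q[0],q[1],345],rate=200)
s=pick("binder"); shot("b1")
assert 33<s["opening"]<39
place("binder",up=345); leave(345); shot("b2")
import cv2
f=lambda i,k=2:cv2.resize(i,None,fx=k,fy=k,interpolation=cv2.INTER_CUBIC)
cv2.imwrite("pics/c8.png",np.hstack([f(cv2.imread("pics/scene_b1.png")[0:190,230:420]),f(cv2.imread("pics/scene_b2.png")[100:290,180:370])]))
E
```

```text
gripped t15.5 [491.836 312.807 133.982] [-3.141 -0.     2.97 ] F [-0.583 -1.197 -0.159] open 36.9 grip 39.3
lifted t17.0 [489.838 305.201 343.699] [-3.14  -0.002  2.97 ] F [ 0.239  1.04  -3.749] open 35.9 grip 39.8
above t20.0 [ 508.573 -102.861  146.959] [-3.141  0.002 -3.076] F [ 0.523 -0.635 -3.054] open 36.0 grip 39.8
touch True
down t20.5 [ 508.123 -103.293  134.008] [-3.141  0.001 -3.076] F [ 1.018 -1.222  2.525] open 36.0 grip 39.9
released t21.5 [ 506.921 -102.523  133.314] [ 3.141 -0.001 -3.076] F [ 0.007  1.165 -0.518] open 91.7 grip 0.0
```

View pics/c8.png

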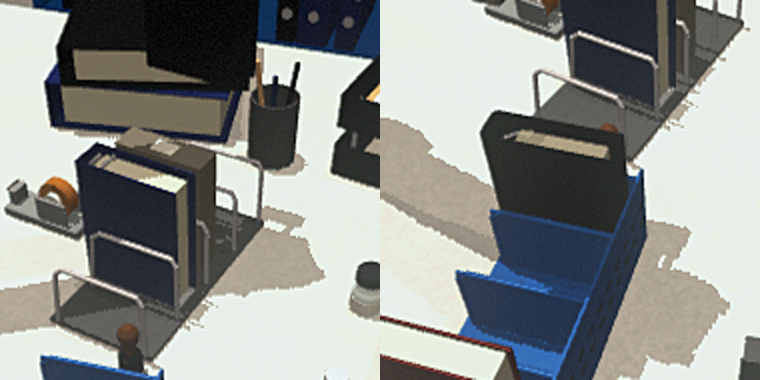

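The binder stands in the left bay (scene crop around (555,165)), and the lever file and slipcase are undisturbed. Next: slipcase, then lever file.

Run:
```python
from m import *
s=pick("slip"); shot("s1")
assert 37<s["opening"]<43
place("slip"); leave(345); shot("s2")
import cv2
f=lambda i,k=3:cv2.resize(i,None,fx=k,fy=k,interpolation=cv2.INTER_CUBIC)
cv2.imwrite("pics/c9.png",np.hstack([f(cv2.imread("pics/scene_s2.png")[100:280,180:310]),f(cv2.imread("pics/top_s2.png")[120:300,330:460])]))
```

```text
gripped t26.0 [479.967 239.559 123.97 ] [-3.141 -0.     2.97 ] F [ 0.516 -1.552  0.584] open 42.1 grip 38.7
lifted t27.6 [478.026 231.747 343.766] [-3.14  -0.002  2.97 ] F [-0.281  0.503 -3.869] open 40.3 grip 39.5
above t30.7 [ 514.132 -188.871  137.037] [-3.141  0.002 -3.076] F [ 0.25  -0.74  -2.249] open 40.2 grip 39.5
touch True
down t31.2 [ 513.788 -189.521  124.278] [-3.14   0.001 -3.077] F [ 0.298 -1.737  3.346] open 40.1 grip 39.7
released t32.1 [ 512.795 -188.379  123.487] [ 3.142 -0.001 -3.076] F [-0.363 -0.064 -0.43 ] open 91.9 grip 0.0
```

View pics/c9.png

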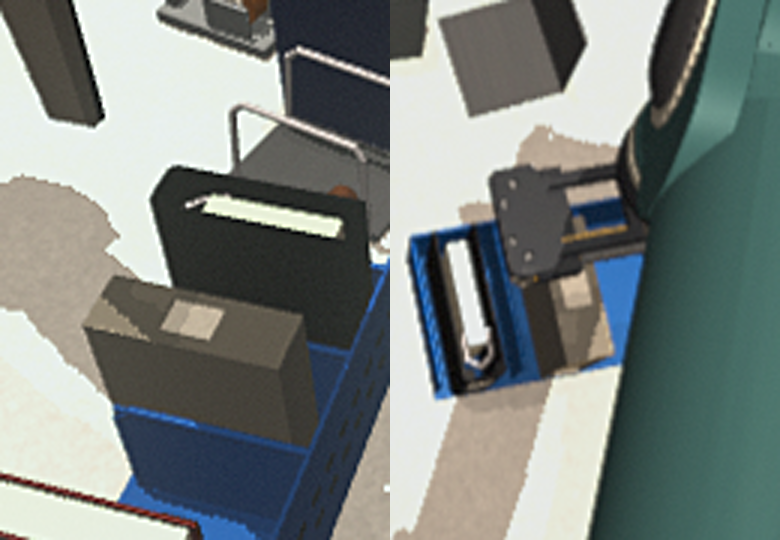

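The slipcase (scene top corners (85,325), (283,367), (305,318), (110,277)) and the binder both stand. Now the lever file, then I'll measure everything.

Run:
```python
from m import *
L=lambda w:R(SH[2]).T@(w[:2]-SH[:2])
k=lambda u,v:((u+.5)/3-.5+180,(v+.5)/3-.5+100)
for uv in((85,325),(283,367),(305,318),(110,277)): print("slip",L(cast(k(*uv),158,"scene")))
s=pick("lever"); shot("l1")
assert 41<s["opening"]<47
place("lever"); leave(345)
reach([400,330,345],ori(RY)); st(); shot("l2")
import cv2
f=lambda i,k=3:cv2.resize(i,None,fx=k,fy=k,interpolation=cv2.INTER_CUBIC)
cv2.imwrite("pics/c10.png",np.hstack([f(cv2.imread("pics/scene_l2.png")[130:330,155:290]),f(cv2.imread("pics/top_l2.png")[110:310,335:465])]))
```

```text
slip [-66.658   9.924]
slip [51.464 11.941]
slip [51.002 47.861]
slip [-69.393  46.749]
gripped t36.3 [463.313 152.099 162.053] [3.141 0.    2.97 ] F [-0.97   0.568  0.253] open 43.7 grip 40.0
lifted t37.6 [462.428 151.533 343.645] [-3.14  -0.002  2.969] F [ 0.286  0.501 -7.233] open 43.7 grip 40.0
above t40.5 [ 518.559 -254.917  175.276] [-3.14   0.002 -3.076] F [ 0.029  0.279 -7.145] open 44.0 grip 40.0
touch True
down t41.0 [ 517.564 -254.191  162.038] [ 3.141  0.    -3.076] F [-0.413  1.241  3.652] open 43.5 grip 40.0
released t41.9 [ 516.083 -253.355  160.37 ] [ 3.14  -0.004 -3.076] F [-0.62  -0.145 -0.323] open 91.8 grip 0.0
 t45.1 [400.712 329.173 344.986] [-3.141  0.     2.968] F [ 0.559  0.35  -0.054] open 91.7 grip 0.0
```

View pics/c10.png

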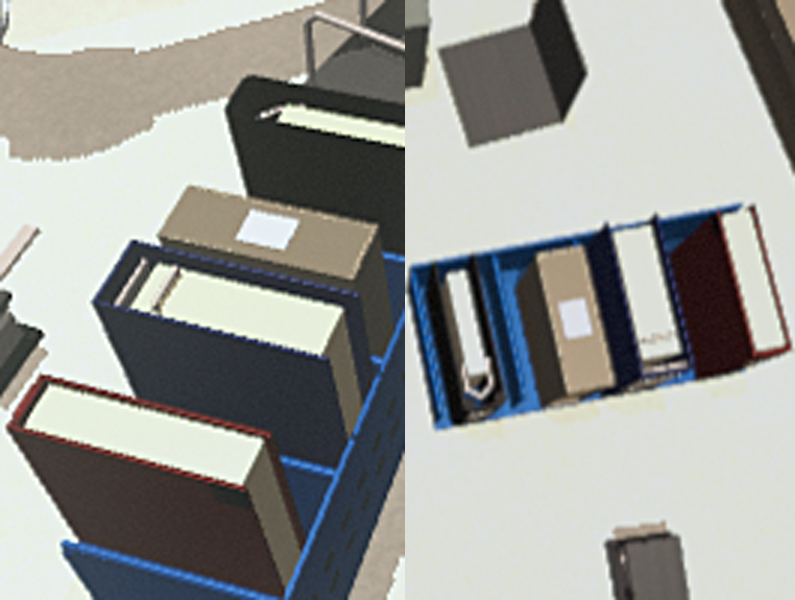

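All four stand upright, in the order binder, slipcase, lever file, register. I'll measure the spine positions in both views.

Run:
```python
from m import *
import cv2
L=lambda w:np.round(R(SH[2]).T@(w[:2]-SH[:2]),1)
g=lambda u,v:((u-405+.5)/3-.5+335,(v+.5)/3-.5+110)
k=lambda u,v:((u+.5)/3-.5+155,(v+.5)/3-.5+130)
for n,z,ps in(("binder",168,[(458,420),(500,411)]),("slip",158,[(567,402),(615,390),(588,245),(538,253)]),("lever",176,[(638,388),(692,373),(657,217)]),("reg",180,[(757,358),(790,349),(757,207),(722,212)])): print("T",n,*[L(cast(g(*p),z)) for p in ps])
for n,z,ps in(("binder",168,[(228,105),(240,80)]),("slip",158,[(160,237),(190,187),(378,226),(355,277)]),("lever",176,[(93,300),(135,242),(360,293),(328,355)]),("reg",180,[(9,427),(43,377),(270,433),(247,487)])): print("S",n,*[L(cast(k(*p),z,"scene")) for p in ps])
t=cv2.imread("pics/top_l2.png"); cv2.imwrite("pics/c11.png",cv2.resize(t[165:265,330:470],None,fx=5.7,fy=5.7,interpolation=cv2.INTER_CUBIC))
```

```text
T binder [-76.1 141.5] [-75.3 106.9]
T slip [-77.6  50.5] [-75.3   9.9] [47.3  4.3] [48.3 46.9]
T lever [-78.3  -4.4] [-74.6 -49.8] [ 56.4 -52.7]
T reg [ -72.7 -102.7] [ -70.6 -130.5] [  48.6 -134.4] [  49.8 -105. ]
S binder [-68.1 107.2] [-70.4 129.6]
S slip [-66.    8.6] [-66.6  47.5] [49.4 48.9] [49.9 11.5]
S lever [-69.1 -51.5] [-66.5 -10.5] [ 63. -10.] [ 61.3 -50.4]
S reg [ -67.8 -131.4] [ -66.9 -102.3] [  52.9 -101. ] [  54.  -129.6]
```

View pics/c11.png

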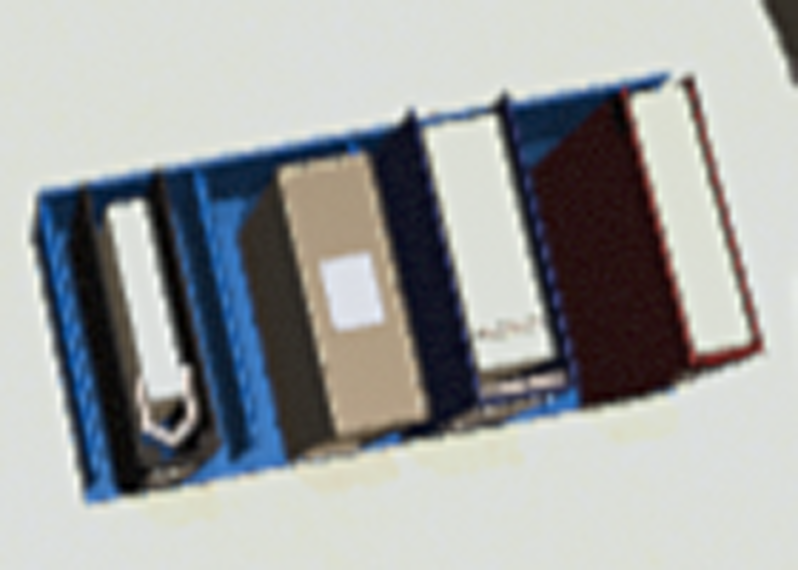

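The spine feet all lie on the shelf's front-edge line in this crop, from (88,500) to about (583,406). Averaged over the two views, the spines are within about 3 mm of the front edge, and all four files are square and upright. I'm handing in.

```bash
python3 -c "
from station import *
print(hand_in())"
```

```text
the job is handed in; nothing more can be done
None
```

All four files are in the blue shelf rack in their original order (binder, slipcase, lever file, register), upright, square and within about 3 mm of the front edge by camera; I handed the job in at about 45 s.

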